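Scrape the dice off the board, stow the scraper, shut the pan

ROBOT

A 6-joint arm with a two-finger parallel gripper is mounted at the origin on the work surface. World frame = base frame: x ahead of the robot, y to its left, z up, the work surface at z = 0. Lengths are in m, angles in degrees, forces in N, time in s.
With the tool pointing down it reaches from about 0.4 to 0.825 m from the base axis. Payload 7 kg.
Tool frame: the origin (TCP) lies midway between the tips of the shut fingers; the grasp point (between the pads) lies ctrl.grasp_offset behind it (ctrl.grasp_offset is the distance from the TCP to the grasp point, in m); z points along the fingers, y is the line along which they close (so a half turn about z gives the same grasp; the last joint's range is limited). The gripper opens to 88 mm and grips with 3 to 60 N. Pads are 19 mm wide; open, the fingers measure 130 mm over their backs; the gripper's body (78 mm by 193 mm) begins 47 mm behind the grasp point.
Start: joints at [81.767, 20.546, 0.682, 0, -70.136, -16.507], TCP at [0.282, 0.613, 0.227] pointing down, gripper open.
Joint ranges: [-176.03, 176.03], [-82.01, 121.73], [-58.28, 71.71], [-173.87, 95.51], [-174.79, -0.11], [-173.66, 173.66]. Speed limits (degrees/s): [136.94, 136.94, 172.46, 180, 180, 180].

INTERFACE

Orientations are given as [roll, pitch, yaw] about the fixed x, y, z axes, in that order (R = Rz(yaw) Ry(pitch) Rx(roll)).
In Python, from plant import ctrl gives the robot as it stands. The module is installed in compiled form; this text tells all that it offers.
- The arm moves only by the tool send_rows, never from a script. Its argument "increments" is a list that holds one entry, the list of rows, each a list of 4 numbers: the shift along the world's x, y, z normalised to -1 to 1, where 1 is 0.2 m, then the turn about the world's z normalised to -1 to 1, where 1 is 1.5 rad. In form: [[[x, y, z, roll], ...]]. A call has 1 to 12 rows; each row is the pose to reach, as a shift and turn from the pose commanded when the call began; what a row does not reach only later rows make up. A row lasts 1/8 s, in which the tool goes at most 62.5 mm and 10.7 degrees, less where a joint would pass 70% of its speed; a pose out of reach is approached as far as the arm can. A call with a number of a shift or a turn outside -1 to 1 is refused whole. A call with a gripper value outside its range is refused whole. "jaw" is the opening, from 0 (shut) to 1 (fully open), set as the call begins (left out, the last holds). The fingers move at their own pace and stop on an object; the grip force is fixed at half the most. Time passes only in rows, so rows that repeat a pose let the fingers close. It gives the time, the measured TCP pose, the force, the opening and the grip force at its end, in the units of the state.
- ctrl.get_obs(): the state, without advancing time (a new reading comes with each control period).
- ctrl.snapshot(name): name is "side" or "top" or "wrist"; returns the picture (384x512x3 uint8, red, green, blue); there is no depth.
- ctrl.calibration(name): a dict with "mtx" (3x3 intrinsics, pixels), "eye" and "attitude" of the camera in the world. Camera axes: x right, y up, looking along -z (the intrinsics and any distortion apply to the point x, -y, -z); pixel columns grow to the right and rows downward; lengths in m; the calibration is good to about 2 mm. A picture is of the moment at which its call begins: read the wrist's pose just before it. calibration takes no time and is no camera call; for the wrist camera it gives the pose at the moment of the call.
- ctrl.close_job(): hands the job in; it is judged then, once.
Trained networks look in the newest picture that a camera, given by its name, has taken for a name from the list of things; names that differ only in an ending like _2 or _b are one class to them, and where a whole thing is asked for, a point or a joint stands for the part that bears it (a point fixed in the world has none). Each returns a list of dicts, best first, with "conf" (0 to 1); they miss things now and then, are a little off and sometimes report something else, mostly with a low value. They report only what shows in the picture. A call takes as long as a camera call.
- ctrl.trace(thing, camera): "mask" (384x512 bool, what is visible of it) and "bbox" ([left, top, right, bottom] in pixels, round what is visible of it).
- ctrl.spot_point(thing, camera): "pixel" ([row, column] in pixels: a listed point, or the origin of a listed thing).
The state is a dict: "clock": time; "joint_pos": joint angles; "qvel": joint speeds; "tau": joint torques, N m; "tool_pos": TCP position; "orientation": TCP orientation; "force": force on the tool from outside, world axes, zero at the start; "moment": the same for the moment, N m; "opening": finger opening in m; "gripper_force": force on a finger pad.
Only numpy, scipy, OpenCV 4.12 (cv2) and the standard library are available. Lean on these libraries where they do the work, as an engineer would, in place of code of your own. Each camera call takes 0.05 s, during which the arm holds its last target. There are 200 camera calls.

TASK

Clear the chopping board: take the scraper out of the drying rack and use its blade, not the gripper, to push all four potato dice off the edge of the board into the steel pan beside it. Then slide the scraper blade-down into the long empty slot of the wooden block until it is fully home, and let go of it. Last of all push the pan's hinged lid fully shut. Leave the ramekin on the board and the two tools in the block where they are.

Things in the scene. Friction and masses are not known exactly. Their poses are not given: they have to be found in the camera images.
- scraper: Bench scraper: flat steel blade 130 wide (y) x 3 thick (x) x 80 high, below a black bar handle 130 (y) x 24 (x) x 30 high. At the start it stands blade-down in the drying rack, leaning up to 3 degrees. Origin: middle of the blade's lower edge; z points up to the handle. The same either way round.
- scraper_grip (a point): Centre of the scraper's handle, 95 above the blade's lower edge; handle underside 80, top 110 above that edge.
- rack: Fixed drying rack: grey base 90 (x) x 165 (y) x 12 high with steel wire hoops 63 high and 100 long. The scraper stands on the base between the two middle hoops (8 apart), its blade along the rack's y, with a 12 high stop 3 beyond each end of the blade. Two more hoops at x = -35 and +35. Origin: centre of the underside.
- station: Fixed chopping board, wood, 280 (x) x 220 (y), top 70 above the table, on rubber feet, with an open steel pan standing against its -y edge. Origin: on the table under the board's centre. Board top spans x -140..140, y -110..110 in this frame.
- board_edge (a point): Point on the top of the board's -y edge (70 high), at the middle of the pan's width: the dice go over this edge, towards the station's -y.
- pan_floor (a point): Centre of the pan's inner floor, 5 above the table; axes as the station's. Pan inside 168 (x) x 158 (y), walls 4, rim 65 above the table, its near wall 2 from the board's edge.
- die1: Potato die, 25 mm cube, first of four alike, at the start on the board. Origin: centre of the face that was underneath at the start.
- die2: Potato die, 25 mm cube, second of four alike, at the start on the board. Origin: centre of the face that was underneath at the start.
- die3: Potato die, 25 mm cube, third of four alike, at the start on the board. Origin: centre of the face that was underneath at the start.
- die4: Potato die, 25 mm cube, fourth of four alike, at the start on the board. Origin: centre of the face that was underneath at the start.
- pan_lid (a joint): Angle of the pan's lid in rad: 0 shut (level on the pan), grows as it opens; starts standing open at 1.45 to 1.8. The stiff hinge stays wherever it is left.
- lid_hinge (a point): Middle of the lid's hinge line, on the pan's side away from the board, 70 above the table; the hinge runs along the station's x.
- lid_edge (a point): Middle of the lid's free edge, 170 from the hinge line. The lid is a plate 180 wide, 5 thick, with a 5 mm lip along the outside of the free edge and a small black knob (26 wide, 18 high) on the outside, 75 from the hinge.
- block: Fixed wooden block 100 (x) x 160 (y) x 80 high. Long empty slot along y at x = -25; two short slots at x = +30 hold two small tools whose handles reach 143 above the table. Origin: centre of the underside.
- slot_mouth (a point): Centre of the long slot's mouth, in the block's top face (80 high). The slot is 68 deep, 140 long (y) and 8 wide (x); its long sides slope outwards in the top 9 to a mouth 20 wide.
- slot_floor (a point): Centre of the long slot's floor, 12 above the table; axes as the block's. With the blade's edge on it the handle's underside is 12 above the block's top.
- ramekin: White ramekin, radius 29, 35 high, on the board beside the dice (station x about +105). Origin: centre of underside. Bystander.
- turner: Small tool with a square black handle in a short slot of the block, 130 long. Origin: lower tip. Bystander.
- palette: Small tool with a round wooden handle in a short slot of the block, 131 long. Origin: lower tip. Bystander.

How it is judged (in metres and radians):
On the way, in this order (a step that is already met when the one before it is completed fails the run):
1. the scraper has been lifted out of the drying rack (z of scraper in the frame of rack above 0.066 m), for 0.1 s.
2. all four dice lie in the pan (x of die1 in the frame of pan_floor between -0.086 and 0.086 m and y of die1 in the frame of pan_floor between -0.081 and 0.081 m and z of each of die1, die2, die3, die4 in the frame of pan_floor below 0.055 m and x of die2 in the frame of pan_floor between -0.086 and 0.086 m and y of die2 in the frame of pan_floor between -0.081 and 0.081 m and x of die3 in the frame of pan_floor between -0.086 and 0.086 m and y of die3 in the frame of pan_floor between -0.081 and 0.081 m and x of die4 in the frame of pan_floor between -0.086 and 0.086 m and y of die4 in the frame of pan_floor between -0.081 and 0.081 m), for 0.2 s.
3. the scraper stands in the long slot, fully home, and is released (x of scraper in the frame of slot_floor between -0.006 and 0.006 m and y of scraper in the frame of slot_floor between -0.01 and 0.01 m and z of scraper in the frame of slot_floor below 0.006 m and angle between scraper's own z axis and vertical below 0.13 rad and angle between the y axis of scraper and the y axis of block, either way round below 0.1 rad and contact force between the fingers and scraper below 0.1 N and linear speed of scraper below 0.02 m/s), for 0.2 s.
4. the pan's lid is shut (value of joint pan_lid below 0.06 rad), for 0.2 s.
At the end, for the whole second after the job is handed in: All four dice lie inside the pan; the scraper stands released and at rest in the block's long slot, its edge within 6 mm of the slot's floor, within 6 mm across and 10 mm along of the slot's centre, along the slot within 0.1 rad and upright within 0.13 rad; the lid is within 0.06 rad of shut (all of step 2 and all of step 3 and value of joint pan_lid below 0.06 rad); the robot touches nothing.
It fails at once if the gripper or arm touches a potato die (contact force between any of the fingers, the arm and die1 above 0.5 N or contact force between any of the fingers, the arm and die2 above 0.5 N or contact force between any of the fingers, the arm and die3 above 0.5 N or contact force between any of the fingers, the arm and die4 above 0.5 N).
It fails at once if the ramekin or a tool in the block is moved by more than 30 mm (distance of any of ramekin, turner, palette from where it was at the start of the episode above 0.03 m).
It also fails if it takes over 72 s, if anything falls off the work surface, if the arm or the gripper's body presses on something with over 40 N, if the wrist force passes 120 N, or if a joint passes its speed limit or range.

## Working session

There is one attempt and no reset: what is moved stays moved. The work goes in short steps, Python scripts to look and compute and a tool call to move; the robot and the scene stay as the last step left them, time stands still between calls to the robot, and variables do not carry over. Pictures are saved under pics/ and viewed, at most 10 in all, crops included, and the job is handed in when it is done.

Besides the shell and the picture viewer there is one more tool, called after "Request:" as name(argument=value, ...) on one line, values as JSON. send_rows: Moves the arm, as the interface text tells. Its arguments: {"type":"object","properties":{"increments":{"type":"array"},"jaw":{"type":"number"}},"required":["increments"]}

```bash
mkdir -p pics
cat > h.py <<'E'
import numpy as np, cv2
from plant import ctrl
from scipy.spatial.transform import Rotation as R
def cal(n):
    c=ctrl.calibration(n); A=np.array(c["attitude"],float)
    if A.shape!=(3,3): A=R.from_euler('xyz',A,degrees=True).as_matrix()
    return np.array(c["mtx"]),np.array(c["eye"]),A
def ray(n,px):  # px=[row,col]
    K,e,A=cal(n); d=np.linalg.inv(K)@[px[1],px[0],1]; return e,A@(d*[1,-1,-1])
def at_z(n,px,z):
    e,d=ray(n,px); return e+d*(z-e[2])/d[2]
def proj(n,p):
    K,e,A=cal(n); q=K@((A.T@(np.array(p)-e))*[1,-1,-1]); return q[1]/q[2],q[0]/q[2]
def tri(a,b):
    (e1,d1),(e2,d2)=a,b
    M=np.stack([d1,-d2],1); s=np.linalg.lstsq(M,e2-e1,rcond=None)[0]
    p,q=e1+s[0]*d1,e2+s[1]*d2; return (p+q)/2,np.linalg.norm(p-q)
E
python3 - <<'E'
from h import *
print(ctrl.get_obs(), ctrl.grasp_offset)
for n in("side","top"):
    print(n,ctrl.calibration(n))
    im=ctrl.snapshot(n); cv2.imwrite(f"pics/{n}0.png",im[:,:,::-1])
    for t in "scraper scraper_grip rack station board_edge pan_floor die1 lid_hinge lid_edge block slot_mouth slot_floor ramekin turner palette".split():
        print(t,[(round(d["conf"],2),np.round(d["pixel"],1).tolist()) for d in ctrl.spot_point(t,n)][:5])
E
```

```text
{'clock': 0.0, 'joint_pos': array([ 8.17642075e+01,  2.05914143e+01,  6.35102887e-01, -1.93920596e-02,
       -7.01371812e+01, -1.65056425e+01]), 'qvel': array([ 0.07171293,  0.03066747, -0.01309984, -0.07282435,  0.03025269,
       -0.01842433]), 'tau': array([ 5.00635906e-04, -5.82717168e+01,  2.93061858e+01,  6.99752882e+00,
        6.89646535e-03, -1.58378393e-04]), 'tool_pos': array([0.2823418 , 0.6125797 , 0.22563532]), 'orientation': array([ 1.79905180e+02, -9.08594534e-03, -2.47480312e+01]), 'force': array([-0.3387742 ,  0.15015122, -0.12316845]), 'moment': array([0.00572824, 0.01152576, 0.01890305]), 'gripper_force': 0.0, 'opening': 0.08787044999091413} 0.0188
side {'mtx': array([[435.09147212,   0.        , 253.90172564],
       [  0.        , 435.09147212, 189.31501296],
       [  0.        ,   0.        ,   1.        ]]), 'eye': array([0.40805192, 0.76660631, 0.55303948]), 'attitude': array([  58.41273778,    1.3435652 , -169.87337331])}
scraper [(0.56, [322.4, 298.8])]
scraper_grip [(0.91, [274.9, 304.2])]
rack [(0.9, [329.1, 301.2]), (0.75, [322.1, 301.3]), (0.44, [208.
[... 815 characters left out ...]
35.4, 131.3])]
scraper_grip [(0.75, [235.5, 121.8]), (0.51, [146.2, 137.5]), (0.42, [234.8, 134.8])]
rack [(0.73, [235.9, 134.7]), (0.32, [200.3, 409.5])]
station [(0.88, [186.1, 248.8])]
board_edge [(0.84, [196.5, 294.7])]
pan_floor [(0.91, [207.4, 330.1])]
die1 [(0.65, [204.7, 232.9]), (0.55, [186.1, 255.1]), (0.53, [187.0, 229.9]), (0.49, [211.3, 253.7]), (0.26, [141.0, 231.1])]
lid_hinge [(0.85, [203.2, 365.4])]
lid_edge [(0.75, [201.6, 409.9])]
block [(0.57, [162.3, 146.8]), (0.2, [235.1, 124.4])]
slot_mouth [(0.63, [159.7, 137.3])]
slot_floor [(0.9, [166.9, 140.3])]
ramekin [(0.92, [140.0, 232.6])]
turner [(0.74, [149.5, 163.9])]
palette [(0.61, [142.9, 133.5]), (0.27, [200.0, 408.4])]
```

View pics/side0.png

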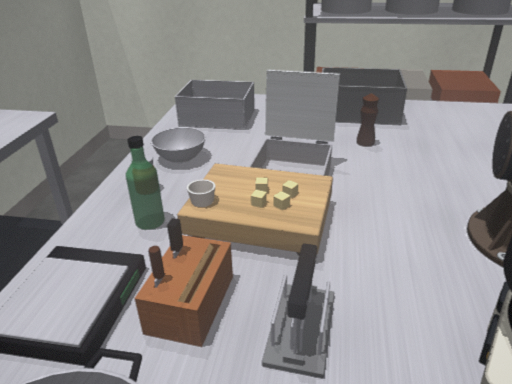

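View pics/top0.png

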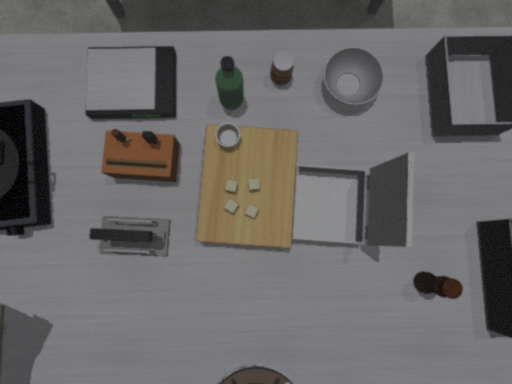

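```bash
cat > m.py <<'E'
from h import *
from scipy.optimize import least_squares
# pose fit: mask-based orientation via minAreaRect in top view
def P(t,z,n="top"):
    r=ctrl.spot_point(t,n); return at_z(n,r[0]["pixel"],z) if r else None
def rect(t,z,n="top",k=0):
    r=ctrl.trace(t,n)
    if not r: return None
    m=r[k]["mask"].astype(np.uint8); c=max(cv2.findContours(m,0,2)[0],key=cv2.contourArea)
    w=np.array([at_z(n,(v[0][1],v[0][0]),z)[:2] for v in c])
    (x,y),(a,b),g=cv2.minAreaRect((w*1000).astype(np.float32))
    return round(r[k]["conf"],2),np.round([x,y,a,b,g],1).tolist()
E
python3 - <<'E'
from m import *
ctrl.snapshot("side");ctrl.snapshot("top")
for t in "scraper_grip board_edge lid_hinge lid_edge slot_mouth slot_floor station rack block".split():
    a,b=ctrl.spot_point(t,"top"),ctrl.spot_point(t,"side")
    if a and b:
        p,e=tri(ray("top",a[0]["pixel"]),ray("side",b[0]["pixel"])); print(t,p.round(4),round(e,4))
for t,z in(("scraper",.122),("rack",.012),("block",.08),("slot_mouth",.08),("station",.07),("pan_floor",.065),("ramekin",.105),("turner",.143),("palette",.143)):
    print(t,P(t,z),rect(t,z))
for d in ctrl.spot_point("die1","top"): print(d["conf"],at_z("top",d["pixel"],.07).round(4))
for k in range(4): print(rect("die1",.095,k=k))
for d in ctrl.spot_point("die1","side"): print(d["conf"],at_z("side",d["pixel"],.07).round(4))
E
```

```text
scraper_grip [0.4305 0.2863 0.1051] 0.0063
board_edge [ 0.5073 -0.0988  0.0689] 0.0073
lid_hinge [ 0.4841 -0.2689  0.0736] 0.0009
lid_edge [ 0.4847 -0.2918  0.2419] 0.0072
slot_mouth [0.5977 0.2609 0.0779] 0.0013
slot_floor [0.5974 0.2779 0.0137] 0.0041
station [ 0.5469  0.0126 -0.0082] 0.0046
rack [ 0.4368  0.2895 -0.001 ] 0.0041
block [0.6195 0.262  0.0098] 0.0016
scraper [0.42954643 0.262064   0.122     ] (0.56, [430.4, 283.9, 137.8, 25.7, 88.8])
rack [0.43848006 0.28569088 0.012     ] (0.87, [431.1, 287.8, 166.3, 89.9, 86.1])
block [0.60463652 0.24336113 0.08      ] (0.88, [614.4, 258.2, 178.0, 115.6, 85.4])
slot_mouth [0.59786479 0.2603828  0.08      ] (0.76, [614.0, 258.1, 177.4, 111.7, 85.2])
station [0.53786356 0.01256158 0.07      ] (0.85, [530.0, -127.3, 495.3, 279.2, 84.6])
pan_floor [0.53053101 0.01178691 0.065     ] (0.92, [530.2, -127.9, 497.6, 281.8, 84.5])
ramekin [0.64176212 0.04384945 0.105     ] (0.89, [652.5, 52.8, 52.4, 56.1, 89.1])
turner [0.60793021 0.19245728 0.143     ] (0.57, [643.7, 287.0, 40.0, 18.5, 48.5])
palette [0.62127244 0.25642563 0.143     ] None
0.7 [ 0.5415 -0.0085  0.07  ]
0.55 [0.5414 0.0498 0.07  ]
0.4 [0.4819 0.0062 0.07  ]
(0.54, [492.2, 48.2, 26.3, 26.6, 57.9])
(0.51, [537.3, 47.6, 25.9, 27.7, 75.2])
(0.48, [540.1, -4.2, 24.9, 27.5, 88.9])Traceback (most recent call last):
  File "<stdin>", line 10, in <module>
  File "m.py", line 9, in rect
    m=r[k]["mask"].astype(np.uint8); c=max(cv2.findContours(m,0,2)[0],key=cv2.contourArea)
      ~^^^
IndexError: list index out of range
```

Side view: the scraper stands in the rack (handle ~305,275), the block's slot is at ~(200,272), the four dice are near (270,195) and the lid is open beyond the pan. The top view agrees with this, with the slot a dark line at about (108–165, 163). Next I'll measure the yaws.

Run:
```python
from m import *
top=cv2.imread("pics/top0.png"); hsv=cv2.cvtColor(top,cv2.COLOR_BGR2HSV)
def quad(lo,hi,win,z,n="top"):
    m=cv2.inRange(hsv,np.array(lo),np.array(hi)); w=np.zeros_like(m); l,t,r,b=win; w[t:b,l:r]=m[t:b,l:r]
    w=cv2.morphologyEx(w,3,np.ones((9,9)))
    c=max(cv2.findContours(w,0,2)[0],key=cv2.contourArea)
    wp=np.array([at_z(n,(v[0][1],v[0][0]),z)[:2] for v in cv2.convexHull(c)])
    return cv2.boundingRect(c),cv2.minAreaRect((wp*1000).astype(np.float32))
print("board",quad((8,60,90),(30,255,255),(185,110,310,260),.07))
print(hsv[150,270],hsv[165,135],hsv[155,120],hsv[172,140])
# slot dark line
g=cv2.cvtColor(top,cv2.COLOR_BGR2GRAY)
for c in range(100,182,4):
    col=g[145:182,c].astype(int); print(c,col.tolist())
crop=cv2.resize(top[110:265,85:310],None,fx=3.5,fy=3.5,interpolation=cv2.INTER_CUBIC); cv2.imwrite("pics/crop0.png",crop)
```

```text
board ((196, 124, 102, 124), ((542.8748779296875, 9.306159973144531), (218.3087158203125, 278.1442565917969), 84.63378143310547))
[ 20  97 139] [ 14 119  60] [ 13 147 118] [ 12 140 120]
100 [123, 123, 125, 128, 125, 124, 124, 122, 124, 122, 125, 125, 124, 126, 126, 126, 126, 124, 126, 126, 122, 119, 121, 120, 122, 123, 119, 122, 122, 123, 127, 126, 127, 123, 124, 124, 122]
104 [100, 99, 97, 96, 91, 92, 89, 88, 88, 87, 84, 87, 87, 87, 85, 82, 88, 83, 86, 89, 90, 84, 87, 84, 84, 83, 83, 68, 70, 103, 121, 126, 125, 121, 121, 122, 124]
108 [88, 86, 86, 89, 86, 83, 87, 85, 87, 84, 88, 85, 84, 74, 68, 66, 46, 41, 45, 58, 77, 86, 88, 86, 87, 85, 82, 69, 53, 46, 74, 105, 116, 116, 117, 116, 114]
112 [85, 84, 88, 89, 86, 86, 87, 86, 85, 84, 87, 86, 85, 74, 72, 70, 54, 43, 43, 55, 76, 85, 87, 85, 83, 88, 86, 80, 53, 41, 44, 52, 80, 105, 112, 115, 114]
116 [83, 80, 80, 82, 88, 86, 89, 87, 84, 85, 84, 85, 87, 80, 74, 74, 60, 47, 38, 53, 76, 84, 85, 89, 87, 88, 85, 77, 59, 37, 39, 35, 46, 59, 72, 71, 78]
120 [82, 85, 85, 83, 88, 85, 88, 86, 87, 85, 87, 89, 87, 81, 76, 73, 67, 46, 36, 51, 67, 82, 
[... 1662 characters left out ...]
 79, 75, 65, 46, 35, 49, 70, 83, 81, 87, 84, 85, 86, 82, 65, 48, 41, 34, 42, 57]
168 [85, 85, 87, 86, 86, 83, 86, 85, 88, 88, 85, 84, 86, 89, 84, 87, 86, 87, 88, 87, 81, 82, 86, 91, 90, 90, 85, 84, 83, 83, 83, 71, 47, 38, 38, 36, 56]
172 [78, 73, 72, 67, 66, 61, 65, 58, 62, 62, 49, 56, 52, 53, 50, 44, 48, 45, 41, 45, 46, 41, 42, 40, 41, 40, 40, 36, 41, 41, 40, 40, 41, 40, 44, 42, 47]
176 [41, 38, 37, 35, 39, 33, 39, 42, 40, 41, 38, 36, 38, 38, 36, 42, 38, 39, 41, 41, 40, 43, 39, 44, 44, 41, 46, 43, 45, 53, 46, 46, 56, 55, 55, 60, 63]
180 [86, 83, 79, 76, 78, 78, 79, 79, 79, 80, 85, 90, 92, 90, 90, 95, 92, 96, 96, 92, 88, 96, 92, 89, 89, 91, 93, 96, 99, 109, 114, 112, 111, 109, 111, 114, 111]
```

View pics/crop0.png

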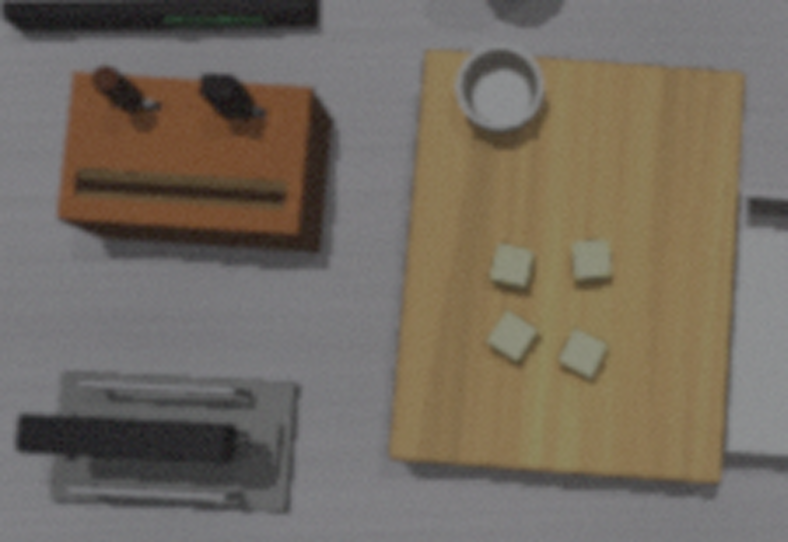

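The crop shows the block's top face, the slot mouth (77,170)–(284,203), the handle top (20,415)–(232,460), the rack base and the four dice. I'll turn these corners into poses.

Run:
```python
from m import *
Q={"block":(.08,[(75,72),(312,90),(300,237),(60,217)]),"slot":(.08,[(77,170),(288,183),(284,203),(75,192)]),
"handle":(.122,[(20,415),(236,427),(233,460),(17,450)]),"rack":(.012,[(62,372),(298,383),(290,512),(52,500)]),
"board":(.07,[(426,50),(744,72),(720,482),(391,458)]),
"dice":(.095,[(512,266),(591,261),(513,337),(583,354)])}
W={}
for k,(z,c) in Q.items():
    w=np.array([at_z("top",(110+(y-1.25)/3.5,85+(x-1.25)/3.5),z)[:2] for x,y in c]); W[k]=w
    d=lambda v:round(np.degrees(np.arctan2(v[1],v[0])),1)
    m=lambda v:round(1000*np.linalg.norm(v),1)
    print(k,w.mean(0).round(4),"long",d(w[0]-w[1])-90,d(w[3]-w[2])-90,m(w[0]-w[1]),"short",d(w[0]-w[3]),d(w[1]-w[2]),m(w[0]-w[3]))
c=np.array([.5429,.0093]);a=np.radians(-5.4);M=np.array([[np.cos(a),-np.sin(a)],[np.sin(a),np.cos(a)]])
print("dice world",W["dice"].round(4).tolist(),"station",((W["dice"]-c)@M).round(4).tolist())
for n,p in(("edge",(.5073,-.0988)),("hinge",(.4841,-.2689)),("ramekin",(.6525,.0528))): print(n,((np.array(p)-c)@M).round(4))
```

```text
block [0.6192 0.2626] long -5.5 -5.900000000000006 159.1 short -4.2 -4.3 98.6
slot [0.5966 0.266 ] long -4.700000000000003 -4.099999999999994 140.2 short -3.6 -10.7 14.9
handle [0.4309 0.2845] long -4.299999999999997 -3.799999999999997 133.3 short -3.1 -4.5 21.4
rack [0.4306 0.2868] long -3.799999999999997 -4.0 165.7 short -2.9 -3.2 88.8
board [0.5433 0.0091] long -5.099999999999994 -5.299999999999997 216.5 short -5.1 -5.3 275.9
dice [0.5119 0.023 ] long 2.5999999999999943 -194.8 51.2 short 37.7 -46.6 73.2
dice world [[0.5373, 0.047], [0.5396, -0.0041], [0.4912, 0.047], [0.4793, 0.0023]] station [[-0.0091, 0.037], [-0.002, -0.0137], [-0.055, 0.0327], [-0.0626, -0.013]]
edge [-0.0253 -0.111 ]
hinge [-0.0324 -0.2825]
ramekin [0.105  0.0536]
```

Request:
send_rows(increments=[[[0.2,-0.25,0,-0.12],[0.4,-0.5,0,-0.24],[0.56,-0.75,0,-0.36],[0.745,-1,0,-0.48],[0.745,-1,0,-0.6],[0.745,-1,0,-0.72],[0.745,-1,0,-0.806],[0.745,-1,0,-0.806]]], jaw=1)

```text
clock: 4.75
tool_pos: [0.4316, 0.4129, 0.2267]
orientation: [-180.0, 0.0, -94.0]
force: [0.8, 0.0, -0.2]
opening: 0.0877
gripper_force: 0.0
```

Request:
send_rows(increments=[[[0,-0.22,-0.1,0],[0,-0.44,-0.2,0],[0,-0.64,-0.2,0],[0,-0.64,-0.2,0],[0,-0.64,-0.2,0]]])

```text
clock: 5.38
tool_pos: [0.4319, 0.2854, 0.187]
orientation: [-180.0, 0.1, -93.9]
force: [0.4, -0.4, 0.0]
opening: 0.0877
gripper_force: 0.0
```

Run:
```python
from m import *
o=ctrl.get_obs(); print(o["tool_pos"],o["orientation"],o["clock"])
im=ctrl.snapshot("wrist"); cv2.imwrite("pics/w1.png",im[:,:,::-1])
print(rect("scraper_grip",.122,"wrist"),rect("scraper",.122,"wrist"),rect("rack",.012,"wrist"))
for t in("scraper_grip","slot_mouth"): 
    print(t,[(d["conf"],at_z("wrist",d["pixel"],.107 if t[1]=="c" else .08)) for d in ctrl.spot_point(t,"wrist")])
```

```text
[0.43185189 0.28544746 0.18703535] [-1.79957082e+02  5.37200155e-02 -9.39088909e+01] 5.375
(0.67, [429.3, 270.1, 95.3, 24.1, 86.2]) (0.81, [428.6, 269.7, 94.5, 23.9, 86.3]) (0.91, [429.5, 286.0, 158.8, 89.9, 86.1])
scraper_grip [(0.96, array([0.42879765, 0.28895231, 0.107     ]))]
slot_mouth [(0.69, array([0.59237128, 0.26542796, 0.08      ]))]
```

View pics/w1.png

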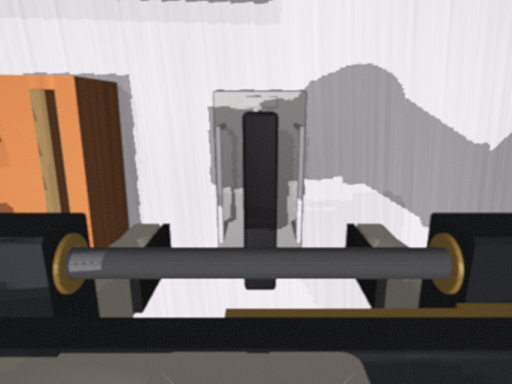

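The wrist view shows the handle centred between the open fingers at column ~260, with the block to the left. Going down to grip.

Request:
send_rows(increments=[[[-0.01,0.005,-0.15,0],[-0.01,0.005,-0.3,0],[-0.01,0.005,-0.42,0],[-0.01,0.005,-0.485,0],[-0.01,0.005,-0.485,0]]])

```text
clock: 6.3
tool_pos: [0.4293, 0.2858, 0.0889]
orientation: [180.0, -0.1, -94.0]
force: [-0.5, -0.2, 0.4]
opening: 0.0875
gripper_force: 0.0
```

Request:
send_rows(increments=[[[0,0,0,0],[0,0,0,0],[0,0,0,0],[0,0,0,0],[0,0,0,0],[0,0,0,0]]], jaw=0)

```text
clock: 7.05
tool_pos: [0.4295, 0.286, 0.0896]
orientation: [180.0, -0.0, -94.0]
force: [0.7, -0.4, -0.2]
opening: 0.0334
gripper_force: 0.0
```

Request:
send_rows(increments=[[[0,0,0.15,0],[0,0,0.35,0],[0,0,0.6,0],[0,0,0.75,0],[0,0,0.75,0]]])

```text
clock: 7.68
tool_pos: [0.4301, 0.2868, 0.2416]
orientation: [-179.9, 0.2, -94.0]
force: [-0.2, 0.1, -3.9]
opening: 0.0232
gripper_force: 30.0
```

Run:
```python
from m import *
im=ctrl.snapshot("side"); cv2.imwrite("pics/s2.png",im[:,:,::-1])
o=ctrl.get_obs(); print(o["tool_pos"],o["orientation"],o["joint_pos"],o["force"])
r=ctrl.trace("scraper","side")
for d in r[:2]: print(d["conf"],d["bbox"])
print([(d["conf"],d["pixel"]) for d in ctrl.spot_point("scraper","side")])
print("expected",proj("side",o["tool_pos"]+[0,0,.0188-.095]))
```

```text
[0.42924129 0.28611765 0.23958564] [ 1.79996550e+02  6.84850327e-02 -9.40222201e+01] [ 5.54833558e+01  4.92087346e+00 -1.79834189e+01 -4.09722310e-02
 -6.70384516e+01 -5.94896089e+01] [-1.0420399  -0.76602847 -4.43061267]
0.56 [290.6, 175.8, 317.1, 296.2]
[(0.72, [264.1, 300.4]), (0.33, [195.5, 260.0])]
expected (np.float64(247.04516824875478), np.float64(305.83991313930625))
```

View pics/s2.png

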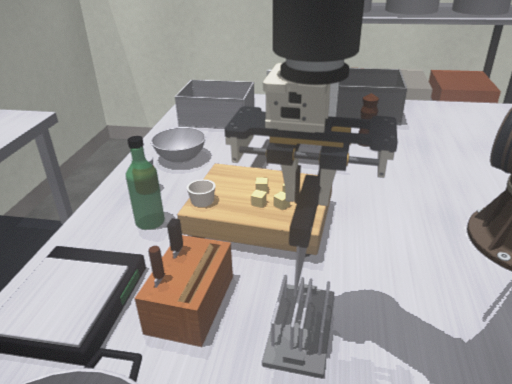

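The scraper is clear of the rack, with the handle at (305,210) and the blade below it, but the fingers closed late. I'll measure its height in the grip.

Run:
```python
from m import *
o=ctrl.get_obs(); T=o["tool_pos"]; yaw=np.radians(-4)
ym=np.array([-np.sin(yaw),np.cos(yaw),0]); xm=np.array([np.cos(yaw),np.sin(yaw),0])
for dz in(0,-.005,-.01,-.015,-.02):
  for dy in (0,):
    b=T+[0,0,.0188-.095+dz]
    f=lambda y,z,x=0:tuple(np.round(proj("side",b+ym*y+xm*x+[0,0,z]),1))
    print(dz,"handle far/near top",f(-.065,.11),f(.065,.11),"near under L/R",f(.065,.08,-.012),f(.065,.08,.012),"blade near bottom",f(.065,0),"far",f(-.065,0))
im=ctrl.snapshot("side")
c=cv2.resize(im[130:310,255:365,::-1],None,fx=3.3,fy=3.3,interpolation=cv2.INTER_CUBIC)
cv2.imwrite("pics/s2c.png",c)
```

```text
0 handle far/near top (np.float64(157.0), np.float64(316.1)) (np.float64(208.1), np.float64(301.9)) near under L/R (np.float64(230.4), np.float64(311.1)) (np.float64(227.8), np.float64(291.0)) blade near bottom (np.float64(279.3), np.float64(298.9)) far (np.float64(221.1), np.float64(312.4))
-0.005 handle far/near top (np.float64(160.2), np.float64(316.0)) (np.float64(211.7), np.float64(301.7)) near under L/R (np.float64(233.8), np.float64(310.9)) (np.float64(231.2), np.float64(290.9)) blade near bottom (np.float64(282.2), np.float64(298.8)) far (np.float64(223.8), np.float64(312.3))
-0.01 handle far/near top (np.float64(163.3), np.float64(315.8)) (np.float64(215.2), np.float64(301.6)) near under L/R (np.float64(237.1), np.float64(310.7)) (np.float64(234.5), np.float64(290.8)) blade near bottom (np.float64(285.0), np.float64(298.7)) far (np.float64(226.4), np.float64(312.1))
-0.015 handle far/near top (np.float64(166.4), np.float64(315.6)) (np.float64(218.8), np.float64(301.4)) near under L/R (np.float64(240.5), np.float64(310.5)) (np.float64(237.8), np.float64(290.7)) blade near bottom (np.float64(287.9), np.float64(298.6)) far (np.float64(229.0), np.float64(312.0))
-0.02 handle far/near top (np.float64(169.5), np.float64(315.4)) (np.float64(222.2), np.float64(301.3)) near under L/R (np.float64(243.7), np.float64(310.3)) (np.float64(241.1), np.float64(290.6)) blade near bottom (np.float64(290.7), np.float64(298.4)) far (np.float64(231.6), np.float64(311.8))
```

View pics/s2c.png

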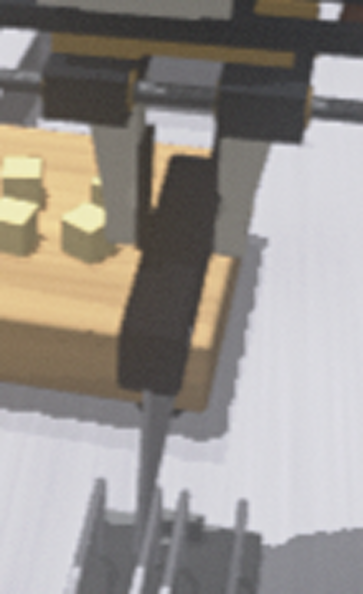

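The handle is held only by the fingertips, about 26 mm low. I'll put it back in the rack and regrip.

Request:
send_rows(increments=[[[0,0,-0.15,0],[0,0,-0.3,0],[0,0,-0.4,0],[0,0,-0.5,0],[0,0,-0.56,0],[0,0,-0.59,0],[0,0,-0.59,0]]])

```text
clock: 8.75
tool_pos: [0.4295, 0.2859, 0.1213]
orientation: [180.0, -0.0, -94.0]
force: [0.2, -1.0, -3.1]
opening: 0.0233
gripper_force: 30.0
```

Request:
send_rows(increments=[[[0,0,-0.015,0],[0,0,-0.03,0],[0,0,-0.03,0]]])

```text
clock: 9.12
tool_pos: [0.4299, 0.2865, 0.116]
orientation: [-180.0, 0.1, -94.0]
force: [0.8, -0.0, -0.9]
opening: 0.0234
gripper_force: 30.0
```

Request:
send_rows(increments=[[[0,0,0,0],[0,0,0,0],[0,0,0,0],[0,0,0,0],[0,0,-0.06,0],[0,0,-0.125,0],[0,0,-0.125,0]]], jaw=0.6)

```text
clock: 10.0
tool_pos: [0.4288, 0.2851, 0.0889]
orientation: [179.9, -0.1, -94.0]
force: [0.1, -0.2, 0.1]
opening: 0.0525
gripper_force: 0.0
```

Request:
send_rows(increments=[[[0,0,0,0],[0,0,0,0],[0,0,0,0],[0,0,0,0],[0,0,0,0],[0,0,0,0],[0,0,0,0],[0,0,0,0]]], jaw=0)

```text
clock: 11.0
tool_pos: [0.4297, 0.2862, 0.0908]
orientation: [-180.0, 0.0, -94.0]
force: [0.1, -0.2, 4.2]
opening: 0.0239
gripper_force: 30.0
```

Request:
send_rows(increments=[[[0,0,0.15,0],[0,0,0.4,0],[0,0,0.65,0],[0,0,0.8,0],[0.1,-0.2,0.8,0.12],[0.2,-0.4,0.8,0.24],[0.3,-0.6,0.8,0.36],[0.4,-0.8,0.8,0.48],[0.443,-0.972,0.8,0.6],[0.443,-0.972,0.8,0.72],[0.443,-0.972,0.8,0.84],[0.443,-0.972,0.8,0.96]]])

```text
clock: 12.5
tool_pos: [0.5172, 0.0913, 0.2493]
orientation: [180.0, 0.1, -11.2]
force: [-0.1, 0.2, -2.7]
opening: 0.0236
gripper_force: 30.0
```

Request:
send_rows(increments=[[[0,0,0,0.073],[0,0,0,0.073],[0,0,0,0.073]]])

```text
clock: 12.88
tool_pos: [0.5177, 0.0916, 0.25]
orientation: [180.0, 0.1, -5.4]
force: [0.1, 1.6, -2.6]
opening: 0.0239
gripper_force: 30.0
```

Run:
```python
from m import *
o=ctrl.get_obs(); T=o["tool_pos"]; print(T,o["orientation"],o["joint_pos"],o["opening"])
im=ctrl.snapshot("side"); im2=ctrl.snapshot("top")
cv2.imwrite("pics/s3.png",im[:,:,::-1]); cv2.imwrite("pics/t3.png",im2[:,:,::-1])
y=np.radians(o["orientation"][2]); u=np.array([np.cos(y),np.sin(y),0]); b=T-[0,0,.0775]
for n in("side",):
  for s in(-.065,.065): print(n,"bottom",proj(n,b+u*s),"handle under",proj(n,b+u*s+[0,0,.08]),"top",proj(n,b+u*s+[0,0,.11]))
```

```text
[0.51771437 0.09156173 0.24999351] [ 1.79980322e+02  6.05287191e-02 -5.37920100e+00] [ 3.14097381e+01  5.57734916e+00 -1.58614492e+01 -2.20035009e-02
 -6.86214620e+01  5.32191029e+01] 0.02386251365654787
side bottom (np.float64(174.28456289342597), np.float64(300.6283693804328)) handle under (np.float64(132.48277974229273), np.float64(302.20441756023706)) top (np.float64(115.53260451899578), np.float64(302.8434882121146))
side bottom (np.float64(166.30220827801446), np.float64(230.45453242896252)) handle under (np.float64(125.78126568078069), np.float64(228.0735573834731)) top (np.float64(109.40247963499422), np.float64(227.11115428150057))
```

View pics/s3.png

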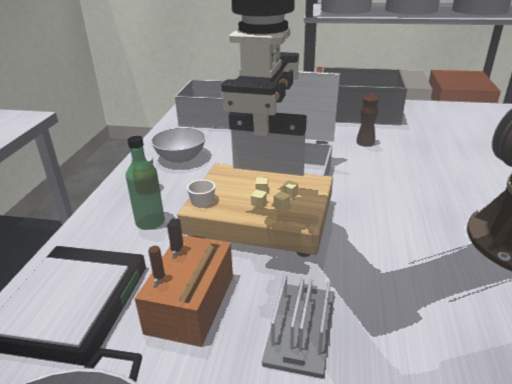

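The blade's lower edge runs (233,166)–(304,174), close to the prediction, and it sits behind the dice. Now I'll lower it and sweep.

Request:
send_rows(increments=[[[0,0,-0.15,0],[0,0,-0.3,0],[0,0,-0.4,0],[0,0,-0.46,0],[0,0,-0.493,0],[0,0,-0.493,0],[0,0,-0.493,0]]])

```text
clock: 13.85
tool_pos: [0.5186, 0.0918, 0.1527]
orientation: [-180.0, -0.1, -5.2]
force: [1.1, 0.2, -2.9]
opening: 0.024
gripper_force: 30.0
```

Request:
send_rows(increments=[[[-0.005,-0.05,0,0],[-0.01,-0.1,0,0],[-0.014,-0.15,0,0],[-0.018,-0.2,0,0],[-0.023,-0.25,0,0],[-0.027,-0.3,0,0],[-0.032,-0.35,0,0],[-0.036,-0.4,0,0],[-0.041,-0.45,0,0],[-0.045,-0.5,0,0],[-0.049,-0.54,0,0],[-0.049,-0.54,0,0]]])

```text
clock: 15.35
tool_pos: [0.5081, -0.017, 0.1519]
orientation: [180.0, 0.0, -5.3]
force: [-1.1, 0.6, -2.5]
opening: 0.0238
gripper_force: 30.0
```

Run:
```python
from m import *
o=ctrl.get_obs(); print(o["tool_pos"],o["force"],o["clock"])
im=ctrl.snapshot("top"); ctrl.snapshot("side")
c=np.array([.543,.009]);a=np.radians(-5.2);M=np.array([[np.cos(a),-np.sin(a)],[np.sin(a),np.cos(a)]])
for n in("top","side"):
  for d in ctrl.spot_point("die1",n): print(n,round(d["conf"],2),np.round(d["pixel"]),((at_z(n,d["pixel"],.07)[:2]-c)@M).round(3))
```

```text
[ 0.50811259 -0.01700404  0.15190619] [-1.11846066  0.58515378 -2.54923268] 15.35
top 0.61 [215. 270.] [-0.067 -0.056]
```

Request:
send_rows(increments=[[[-0.005,-0.05,0,0],[-0.01,-0.1,0,0],[-0.014,-0.15,0,0],[-0.018,-0.2,0,0],[-0.023,-0.25,0,0],[-0.027,-0.3,0,0],[-0.032,-0.35,0,0],[-0.036,-0.4,0,0],[-0.041,-0.45,0,0],[-0.045,-0.5,0,0],[-0.049,-0.54,0,0],[-0.049,-0.54,0,0]]])

```text
clock: 17.05
tool_pos: [0.4984, -0.1249, 0.1519]
orientation: [180.0, 0.0, -5.3]
force: [0.0, -0.8, -2.7]
opening: 0.0238
gripper_force: 30.0
```

Request:
send_rows(increments=[[[0,0,0.15,0],[0.01,0.1,0.3,0],[0.025,0.3,0.45,0],[0.05,0.6,0.5,0],[0.07,0.8,0.5,0],[0.07,0.8,0.5,0]]])

```text
clock: 17.8
tool_pos: [0.5127, 0.0383, 0.2521]
orientation: [-180.0, -0.0, -5.0]
force: [-0.4, -0.9, -2.8]
opening: 0.0235
gripper_force: 30.0
```

Run:
```python
from m import *
o=ctrl.get_obs(); print(o["tool_pos"],o["orientation"],o["opening"],o["clock"])
im=ctrl.snapshot("top"); im2=ctrl.snapshot("side")
cv2.imwrite("pics/t4.png",np.hstack([cv2.resize(im[90:290,190:430],None,fx=1.65,fy=1.65),cv2.resize(im2[60:260,150:390],None,fx=1.65,fy=1.65)])[:,:,::-1])
for n in("top","side"):
  for d in ctrl.spot_point("die1",n): print(n,round(d["conf"],2),np.round(d["pixel"]),at_z(n,d["pixel"],.005).round(3))
for n in("top","side"):
  for t in("lid_hinge","lid_edge"): print(n,t,[(round(d["conf"],2),np.round(d["pixel"])) for d in ctrl.spot_point(t,n)])
```

```text
[0.51269654 0.03833207 0.25205258] [-1.79961489e+02 -2.16180242e-02 -5.02920824e+00] 0.023494251405668156 17.8
top 0.68 [196. 315.] [ 0.521 -0.159  0.005]
top 0.67 [196. 297.] [ 0.521 -0.114  0.005]
top 0.53 [211. 314.] [ 0.483 -0.153  0.005]
top 0.41 [222. 307.] [ 0.457 -0.136  0.005]
side 0.66 [106. 279.] [ 0.589 -0.667  0.005]
side 0.52 [ 70. 302.] [ 0.545 -1.101  0.005]
top lid_hinge [(0.61, array([206., 372.]))]
top lid_edge [(0.67, array([201., 409.]))]
side lid_hinge [(0.56, array([139., 304.]))]
side lid_edge [(0.98, array([ 72., 302.])), (0.57, array([156., 278.]))]
```

View pics/t4.png

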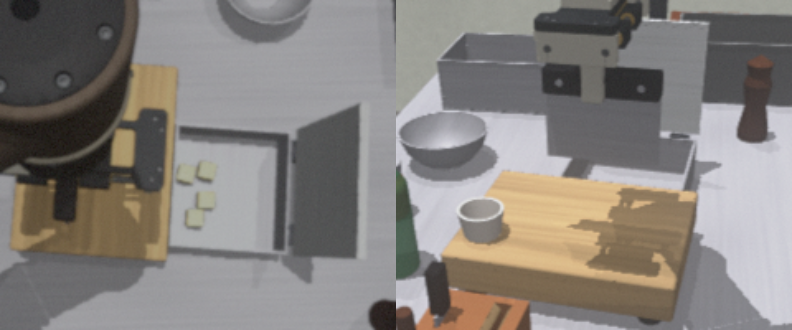

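All four dice lie in the pan (top-view crop, ~(186–206, 170–217)) and the ramekin has not moved. Next I carry the scraper to the block and view the slot from the wrist.

Request:
send_rows(increments=[[[0.05,0.2,0.05,-0.12],[0.1,0.4,0.1,-0.24],[0.15,0.6,0.1,-0.36],[0.2,0.8,0.1,-0.48],[0.25,1,0.1,-0.6],[0.3,1,0.1,-0.72],[0.35,1,0.1,-0.84],[0.4,1,0.1,-0.96],[0.417,1,0.1,-1],[0.417,1,0.1,-1]]])

```text
clock: 19.45
tool_pos: [0.5962, 0.235, 0.2715]
orientation: [180.0, -0.0, -91.2]
force: [-0.2, -0.1, -2.1]
opening: 0.0237
gripper_force: 30.0
```

Request:
send_rows(increments=[[[0,0.2,0,-0.041],[0,0.4,0,-0.041],[0,0.6,0,-0.041],[0,0.6,0,-0.041],[0,0.6,0,-0.041]]])

```text
clock: 20.08
tool_pos: [0.5957, 0.3553, 0.2717]
orientation: [180.0, -0.0, -94.6]
force: [-0.6, -0.8, -3.0]
opening: 0.0237
gripper_force: 30.0
```

Run:
```python
from m import *
o=ctrl.get_obs(); T=o["tool_pos"];print(T,o["orientation"],o["opening"],o["clock"])
im=ctrl.snapshot("wrist"); cv2.imwrite("pics/w5.png",im[:,:,::-1])
for t,z in(("slot_mouth",.08),("slot_floor",.012),("scraper_grip",.2),("die1",0.01)):
    print(t,[(round(d["conf"],2),np.round(d["pixel"]),at_z("wrist",d["pixel"],z).round(4)) for d in ctrl.spot_point(t,"wrist")])
print(rect("block",.08,"wrist"))
print(proj("wrist",(.596,.265,.08)))
```

```text
[0.59568534 0.35528299 0.27169499] [ 1.79974522e+02 -3.49777811e-02 -9.46303027e+01] 0.023675497650370057 20.075
slot_mouth [(0.91, array([ 81., 252.]), array([0.5945, 0.2663, 0.08  ]))]
slot_floor [(0.67, array([ 82., 253.]), array([0.5939, 0.2625, 0.012 ]))]
scraper_grip [(0.41, array([ 79., 250.]), array([0.5938, 0.2724, 0.2   ]))]
die1 []
(0.79, [620.7, 267.5, 151.2, 100.0, 85.1])
(np.float64(79.74930833736097), np.float64(249.9768077437595))
```

View pics/w5.png

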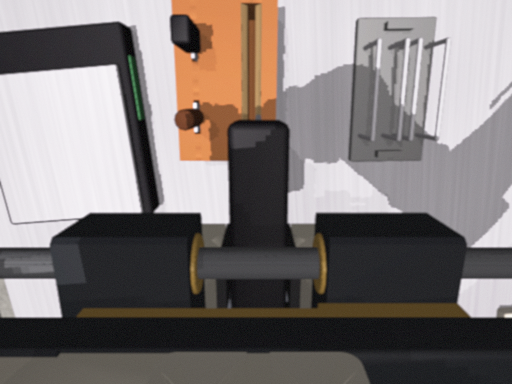

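The slot runs from row 3 to row 120 at columns 244–262, just ahead of the handle. I'll refine it and the scraper's position in the grip.

Run:
```python
from m import *
im=cv2.imread("pics/w5.png")
hsv=cv2.cvtColor(im,cv2.COLOR_BGR2HSV).astype(int)
for r in (8,30,60,90,112):
    print(r,"V",hsv[r-1:r+2,236:284,2].mean(0).round().astype(int).tolist())
    print("  S",hsv[r,236:284,1].tolist())
def W(r,c,z=.08): return at_z("wrist",(r,c),z)[:2].round(4)
print("handle far corners z?",W(122,230,.303),W(122,288,.303))
```

```text
8 V [223, 222, 223, 221, 202, 179, 167, 166, 163, 155, 142, 113, 80, 64, 66, 69, 69, 70, 91, 138, 174, 188, 189, 182, 178, 191, 212, 222, 222, 221, 222, 222, 222, 222, 221, 221, 222, 223, 222, 223, 220, 203, 181, 163, 162, 160, 155, 153]
  S [156, 156, 160, 156, 141, 126, 115, 115, 118, 116, 116, 117, 142, 173, 169, 155, 159, 164, 133, 124, 114, 115, 115, 116, 120, 132, 151, 156, 157, 155, 153, 155, 157, 157, 154, 157, 155, 153, 156, 156, 150, 111, 52, 15, 7, 8, 7, 9]
30 V [224, 225, 225, 225, 208, 176, 162, 163, 164, 160, 144, 116, 101, 118, 132, 137, 135, 129, 137, 161, 182, 191, 190, 183, 180, 196, 217, 224, 225, 225, 226, 225, 225, 224, 225, 224, 225, 225, 225, 225, 222, 191, 150, 134, 135, 134, 135, 152]
  S [157, 155, 153, 154, 146, 135, 120, 116, 117, 112, 120, 121, 149, 162, 158, 160, 157, 159, 148, 126, 119, 113, 114, 111, 118, 131, 147, 154, 155, 154, 152, 155, 154, 153, 154, 153, 154, 153, 155, 157, 145, 103, 34, 8, 10, 6, 9, 7]
60 V [227, 228, 229, 228, 219, 185, 163, 162, 165, 162, 147, 120, 101, 116, 134, 134, 131, 131, 142, 169, 187, 192, 190, 184, 185, 204, 223, 228, 
[... 647 characters left out ...]
142, 159, 155, 154, 151, 156, 141, 122, 115, 115, 114, 112, 123, 145, 153, 152, 153, 155, 154, 153, 155, 155, 157, 155, 153, 153, 154, 144, 99, 33, 8, 10, 8, 8, 7, 10]
112 V [148, 164, 195, 217, 214, 186, 160, 153, 153, 153, 149, 124, 104, 116, 132, 134, 130, 129, 131, 132, 125, 119, 115, 117, 125, 139, 147, 148, 148, 149, 149, 148, 149, 149, 147, 149, 149, 148, 150, 146, 140, 135, 136, 132, 131, 129, 132, 134]
  S [159, 155, 159, 157, 153, 144, 122, 115, 114, 117, 117, 120, 134, 160, 158, 159, 156, 159, 150, 131, 120, 115, 115, 118, 126, 143, 155, 156, 159, 159, 159, 156, 155, 152, 153, 156, 159, 160, 151, 110, 46, 9, 10, 8, 8, 6, 8, 10]
handle far corners z? [0.6007 0.2939] [0.5794 0.2956]
```

Run:
```python
from m import *
a,b=[at_z("wrist",p,.08)[:2] for p in((8,251.1),(90,250.9))]
d=b-a; print(a,b,"yaw",np.degrees(np.arctan2(-d[0],d[1])))
for y in(.262,.265,.268): print(y,a+d*(y-a[1])/d[1])
print("far end of slot",at_z("wrist",(3,251),.08)[:2])
```

```text
[0.58931832 0.20118935] [0.59593674 0.27473834] yaw -5.142001221617154
0.262 [0.59479046 0.262     ]
0.265 [0.59506042 0.265     ]
0.268 [0.59533038 0.268     ]
far end of slot [0.58904301 0.19695824]
```

Request:
send_rows(increments=[[[0,-0.2,0,-0.004],[-0.004,-0.4,0,-0.004],[-0.004,-0.466,-0.1,-0.004],[-0.004,-0.466,-0.25,-0.004],[-0.004,-0.466,-0.4,-0.004],[-0.004,-0.466,-0.47,-0.004],[-0.004,-0.466,-0.47,-0.004],[-0.004,-0.466,-0.47,-0.004]]])

```text
clock: 21.38
tool_pos: [0.5959, 0.2628, 0.1794]
orientation: [-179.9, 0.1, -95.0]
force: [-0.4, 0.8, -2.4]
opening: 0.0238
gripper_force: 30.0
```

Run:
```python
from m import *
o=ctrl.get_obs(); T=o["tool_pos"];print(T,o["orientation"],o["force"],o["clock"])
im=ctrl.snapshot("side")
cv2.imwrite("pics/s6.png",cv2.resize(im[150:345,125:275,::-1],None,fx=3,fy=3,interpolation=cv2.INTER_CUBIC))
y=np.radians(-5); u=np.array([-np.sin(y),np.cos(y),0]); b=T-[0,0,.0775]+u*.004
f=lambda p:((np.array(proj("side",p))-[150,125])*3)[::-1].round()
print("blade near/far bottom",f(b+u*.065),f(b-u*.065)); s=np.array([.5952,.2665,.08]); print("slot near/far",f(s+u*.07),f(s-u*.07))
```

```text
[0.59587679 0.26281324 0.17937916] [-1.79901761e+02  5.79798840e-02 -9.50245492e+01] [-0.37027751  0.81178706 -2.40285954] 21.375
blade near/far bottom [172. 416.] [263. 256.]
slot near/far [175. 456.] [271. 281.]
```

View pics/s6.png

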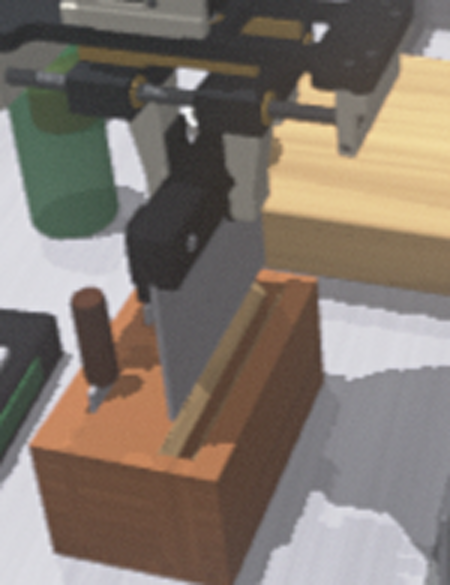

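The blade's lower corner at (172,418) lines up over the near end of the slot at ~(173,456), as predicted. Inserting.

Request:
send_rows(increments=[[[0,0,-0.06,0],[0,0,-0.12,0],[0,0,-0.17,0],[0,0,-0.21,0],[0,0,-0.25,0],[0,0,-0.25,0]]])

```text
clock: 22.18
tool_pos: [0.5947, 0.2622, 0.1271]
orientation: [179.9, -0.1, -95.0]
force: [-0.1, -1.1, -2.1]
opening: 0.0236
gripper_force: 30.0
```

Request:
send_rows(increments=[[[0,0,-0.06,0],[0,0,-0.12,0],[0,0,-0.16,0],[0,0,-0.185,0],[0,0,-0.185,0]]])

```text
clock: 22.8
tool_pos: [0.5953, 0.2625, 0.0911]
orientation: [-180.0, 0.0, -95.0]
force: [0.2, -0.6, -1.7]
opening: 0.024
gripper_force: 30.0
```

Request:
send_rows(increments=[[[0,0,-0.007,0],[0,0,-0.012,0],[0,0,-0.012,0]]])

```text
clock: 23.18
tool_pos: [0.5955, 0.2627, 0.0909]
orientation: [-179.9, 0.0, -95.0]
force: [-4.8, -0.9, 12.5]
opening: 0.0239
gripper_force: 30.0
```

Request:
send_rows(increments=[[[0,0,0,0],[0,0,0,0],[0,0,0,0],[0,0,0,0]]], jaw=0.4)

```text
clock: 23.68
tool_pos: [0.5951, 0.2624, 0.0884]
orientation: [180.0, -0.0, -95.0]
force: [0.2, -0.0, 0.3]
opening: 0.0347
gripper_force: 0.0
```

Request:
send_rows(increments=[[[0,0,0.1,0],[0,0,0.25,0],[0,0,0.5,0],[0,0,0.75,0],[0,-0.25,1,0],[0,-0.5,1,0],[0,-0.75,1,0],[0,-1,1,0]]])

```text
clock: 24.68
tool_pos: [0.5949, 0.0609, 0.2888]
orientation: [-180.0, 0.0, -95.0]
force: [1.4, 0.0, -0.3]
opening: 0.0357
gripper_force: 0.0
```

Run:
```python
from m import *
o=ctrl.get_obs(); T=o["tool_pos"];print(T,o["orientation"],o["joint_pos"],o["clock"])
im=ctrl.snapshot("side"); im2=ctrl.snapshot("top")
a=cv2.resize(im[60:345,125:375],None,fx=1.6,fy=1.6,interpolation=2)
b=cv2.resize(im2[80:365,195:445],None,fx=1.6,fy=1.6,interpolation=2)
cv2.imwrite("pics/s7.png",np.hstack([a,b])[:,:,::-1])
y=np.radians(-5); u=np.array([-np.sin(y),np.cos(y),0]); s=np.array([.5952,.2665,.012])
f=lambda p:((np.array(proj("side",p))-[60,125])*1.6)[::-1].round()
for z in(.08,.11): print("home handle near/far at",z,f(s+u*.065+[0,0,z]),f(s-u*.065+[0,0,z]))
P1={n:{t:[d["pixel"] for d in ctrl.spot_point(t,n)][:1] for t in("lid_hinge","lid_edge")} for n in("top","side")}
for t in("lid_hinge","lid_edge"):
    if P1["top"][t] and P1["side"][t]: print(t,tri(ray("top",P1["top"][t][0]),ray("side",P1["side"][t][0])))
print([(round(d["conf"],2),at_z("top",d["pixel"],.005).round(3)) for d in ctrl.spot_point("die1","top")])
```

```text
[0.59487677 0.06092009 0.28880688] [-1.79972895e+02  1.86016627e-02 -9.50285759e+01] [ 2.45531094e+01  1.13933711e+01 -3.82415126e+00 -2.89848385e-03
 -7.47497231e+01 -2.95809281e+01] 24.675
home handle near/far at 0.08 [ 94. 374.] [142. 288.]
home handle near/far at 0.11 [ 91. 349.] [140. 265.]
lid_hinge (array([ 0.48628607, -0.27153427,  0.07563821]), np.float64(0.013087235240807375))
lid_edge (array([ 0.48686194, -0.29322334,  0.23761116]), np.float64(0.0011209294269636629))
[(0.69, array([ 0.48 , -0.153,  0.005])), (0.65, array([ 0.495, -0.297,  0.005])), (0.55, array([ 0.526, -0.162,  0.005])), (0.48, array([ 0.46 , -0.137,  0.005])), (0.42, array([ 0.521, -0.111,  0.005]))]
```

View pics/s7.png

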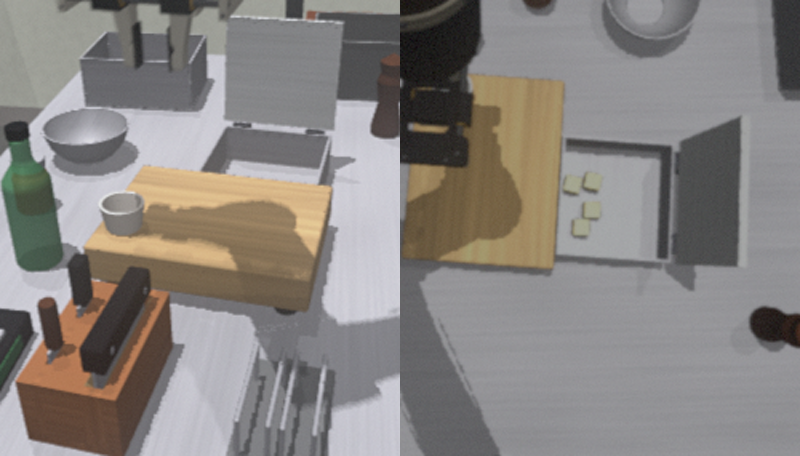

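The scraper is fully home: the handle's underside is at the predicted row and the floor contact was 12 N. All four dice are in the pan. The lid stands at about 1.7 rad, so I go over and behind it with the fingers shut.

Request:
send_rows(increments=[[[-0.07,-0.25,0.05,0],[-0.14,-0.5,0.05,0],[-0.2,-0.75,0.05,0],[-0.27,-1,0.05,0]]], jaw=0)

```text
clock: 25.52
tool_pos: [0.541, -0.1379, 0.2985]
orientation: [-180.0, -0.0, -94.9]
force: [0.2, -0.4, -0.3]
opening: 0.0024
gripper_force: 0.0
```

Request:
send_rows(increments=[[[-0.07,-0.25,0,0],[-0.14,-0.5,0,0],[-0.2,-0.75,0,0],[-0.27,-1,0,0],[-0.27,-1,0,0]]])

```text
clock: 26.15
tool_pos: [0.4866, -0.3395, 0.2978]
orientation: [179.9, -0.0, -95.2]
force: [-0.5, -0.9, 0.7]
opening: 0.0007
gripper_force: 0.0
```

Request:
send_rows(increments=[[[0,-0.055,-0.1,0],[0,-0.055,-0.25,0],[0,-0.055,-0.4,0],[0,-0.055,-0.44,0],[0,-0.055,-0.44,0]]])

```text
clock: 26.78
tool_pos: [0.4877, -0.348, 0.2108]
orientation: [180.0, -0.0, -95.0]
force: [-0.9, 0.1, 0.6]
opening: 0.0004
gripper_force: 0.0
```

Run:
```python
import numpy as np
from plant import ctrl
o=ctrl.get_obs(); T=o["tool_pos"]; print(T,o["orientation"],o["force"],o["opening"],o["clock"])
for th in np.r_[1.7,1.55:-.01:-.15,0]:
    c=np.array([-.272,.072])+.14*np.array([np.cos(th),np.sin(th)])+.005*np.array([-np.sin(th),np.cos(th)])
    d=np.array([c[0]-.0095-T[1],c[1]-T[2]]); print(round(th,2),(np.array([.09*d[0],*d])/.2).round(3).tolist())
```

```text
[ 0.48773601 -0.34796805  0.21077918] [ 1.79976585e+02 -1.16073740e-02 -9.49625888e+01] [-0.94364273  0.07095395  0.64620196] 0.0004141325074402581 26.775
1.7 [0.02, 0.217, -0.003]
1.55 [0.029, 0.322, 0.006]
1.4 [0.038, 0.427, 0.0]
1.25 [0.048, 0.529, -0.022]
1.1 [0.056, 0.628, -0.059]
0.95 [0.065, 0.719, -0.11]
0.8 [0.072, 0.802, -0.174]
0.65 [0.079, 0.874, -0.25]
0.5 [0.084, 0.935, -0.336]
0.35 [0.088, 0.981, -0.43]
0.2 [0.091, 1.013, -0.53]
0.05 [0.093, 1.03, -0.634]
0.0 [0.093, 1.032, -0.669]
```

Request:
send_rows(increments=[[[0.01,0.11,0,0],[0.02,0.22,0,0],[0.024,0.27,0,0],[0.029,0.32,0,0],[0.034,0.375,0,0],[0.038,0.43,0,0],[0.043,0.48,-0.01,0],[0.048,0.53,-0.022,0],[0.052,0.58,-0.04,0],[0.056,0.63,-0.06,0],[0.06,0.675,-0.085,0],[0.065,0.72,-0.11,0]]])

```text
clock: 28.28
tool_pos: [0.5001, -0.2039, 0.1882]
orientation: [180.0, 0.0, -95.0]
force: [-0.8, -1.4, 0.0]
opening: 0.0006
gripper_force: 0.6
```

Run:
```python
from m import *
o=ctrl.get_obs(); print(o["tool_pos"],o["force"])
im=ctrl.snapshot("side")
cv2.imwrite("pics/s8.png",cv2.resize(im[0:250,150:400,::-1],None,fx=2,fy=2))
```

```text
[ 0.50009633 -0.20392437  0.18817405] [-0.80386025 -1.41029989  0.01375327]
```

View pics/s8.png

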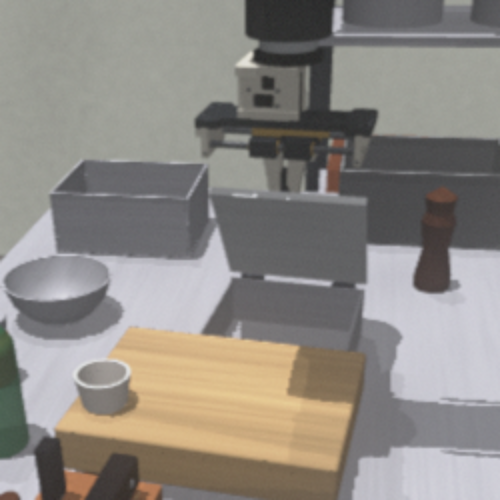

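The lid has swung to about 0.95 rad, with its edge tilted in over the pan. Continuing the arc.

Request:
send_rows(increments=[[[0.004,0.04,-0.03,0],[0.007,0.082,-0.064,0],[0.01,0.12,-0.1,0],[0.014,0.154,-0.14,0],[0.017,0.185,-0.18,0],[0.019,0.215,-0.226,0],[0.021,0.24,-0.27,0],[0.023,0.261,-0.32,0],[0.025,0.28,-0.37,0],[0.026,0.293,-0.42,0],[0.027,0.3,-0.47,0],[0.028,0.31,-0.52,0]]])

```text
clock: 29.82
tool_pos: [0.5055, -0.1426, 0.0838]
orientation: [180.0, -0.0, -95.0]
force: [1.1, -0.1, 1.7]
opening: 0.0008
gripper_force: 0.4
```

Request:
send_rows(increments=[[[0,0,-0.02,0],[0,0,-0.035,0],[0,0,-0.045,0],[0,0,-0.045,0]]])

```text
clock: 30.32
tool_pos: [0.5058, -0.1426, 0.0756]
orientation: [-180.0, 0.0, -95.0]
force: [-0.2, -0.3, 0.4]
opening: 0.0006
gripper_force: 0.0
```

Request:
send_rows(increments=[[[0,0,-0.01,0],[0,0,-0.02,0],[0,0,-0.03,0],[0,0,-0.03,0]]])

```text
clock: 30.82
tool_pos: [0.5061, -0.1426, 0.0723]
orientation: [-179.9, -0.0, -95.0]
force: [-10.7, 6.1, 30.2]
opening: 0.0004
gripper_force: 14.8
```

Request:
send_rows(increments=[[[0,0,0.1,0],[0,0,0.4,0],[0,0.1,0.7,0],[0,0.4,1,0],[0,0.7,1,0],[0,1,1,0],[0,1,1,0]]])

```text
clock: 31.7
tool_pos: [0.5056, 0.0605, 0.27]
orientation: [-179.9, 0.1, -94.8]
force: [-0.4, 0.2, 0.7]
opening: 0.0006
gripper_force: 0.0
```

Run:
```python
from m import *
for n in("side","top"): ctrl.snapshot(n)
h=[.487,-.272,.07]
for n in("side","top"):
    print(n,[(t,round(d["conf"],2),np.round(d["pixel"])) for t in("lid_edge","lid_hinge","die1") for d in ctrl.spot_point(t,n)[:2]])
    for th in(0,.1,.2): print(th,np.round(proj(n,[.487+.0154*np.cos(th),-.272+.169*np.cos(th),.072+.17*np.sin(th)]),1))
a,b=ctrl.spot_point("lid_edge","top"),ctrl.spot_point("lid_edge","side")
if a and b: print(tri(ray("top",a[0]["pixel"]),ray("side",b[0]["pixel"])))
g=ctrl.spot_point("scraper_grip","side"); print(g[0]["pixel"] if g else None,proj("side",(.5952,.2665,.107)))
o=ctrl.get_obs();print(o["tool_pos"],o["force"],o["clock"])
```

```text
side [('lid_edge', 0.65, array([168., 285.])), ('lid_hinge', 0.7, array([136., 300.]))]
0 [168.  285.1]
0.1 [161.3 285.3]
0.2 [154.2 285.6]
top [('lid_edge', 0.92, array([203., 294.])), ('lid_edge', 0.6, array([187., 246.])), ('lid_hinge', 0.69, array([206., 369.])), ('lid_hinge', 0.34, array([234., 134.]))]
0 [200.8 296.4]
0.1 [200.  297.7]
0.2 [199.3 299.8]
(array([ 0.49967973, -0.09599713,  0.07476766]), np.float64(0.004743888533929239))
[257.7, 201.3] (np.float64(257.3483625264554), np.float64(199.16637272531375))
[0.50571837 0.05666836 0.26949254] [-0.20112874  0.17231225 -0.07286461] 32.25
```

The lid edge measures level at z ≈ 0.075, the scraper is home and the arm is clear. Handing in.

```bash
python3 -c "
from plant import ctrl
print(ctrl.close_job())"
```

```text
the job is handed in; nothing more can be done
None
```

I handed the job in at about 32 s with all four dice in the pan, the scraper released fully home in the slot, and the lid shut as far as the cameras and forces show; the hand-in returned no verdict. I had to regrip the scraper once in the rack, and I viewed 12 pictures, two over the limit of 10.

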